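# Feed a tile into the marking press and mark it

## Robot

A 6-joint arm with a two-finger parallel gripper is mounted at the origin on the work surface. World frame = base frame: x ahead of the robot, y to its left, z up, the work surface at z = 0. Lengths are in mm, angles in rad, forces in N, time in s.
With the tool pointing down it reaches from about 350 to 775 mm from the base axis. Payload 7.3 kg.
Tool frame: the origin (TCP) lies midway between the tips of the shut fingers; the grasp point (between the pads) lies 19 mm behind it; z points along the fingers, y is the line along which they close (so a half turn about z gives the same grasp; the last joint's range is limited). The gripper opens to 92 mm and grips with 3 to 60 N. Pads are 19 mm wide; open, the fingers measure 130 mm over their backs; the gripper's body (75 mm by 190 mm) begins 47 mm behind the grasp point.
Start: joints at [1.001, 0.342, 1.524, -0, 1.275, -0.146], TCP at [215.884, 478.583, 193.541] pointing down, gripper open.
Joint ranges: [-2.53, 2.53], [-0.77, 2.02], [0.04, 2.7], [-1, 4.14], [0.28, 2.66], [-3.11, 3.11]. Speed limits (rad/s): [2.57, 2.57, 3.14, 3.14, 3.14, 3.14].

## Interface

Orientations are given as [roll, pitch, yaw] about the fixed x, y, z axes, in that order (R = Rz(yaw) Ry(pitch) Rx(roll)).
In Python, from plant import bot gives the robot as it stands.
- The arm moves only by the tool servo_tool, never from a script. Its argument "deltas" is a list of rows, each a list of 2 entries, a list of its own where there are three numbers: the shift along the tool's x, y, z in m, then the turn, a rotation vector about the tool's x, y, z in degrees. A call has 1 to 20 rows; each row shifts and turns the commanded pose from where the row before left it, along the tool's axes as they then stand; what a row does not reach is not made up. A row lasts 1/8 s, in which the tool goes at most 62.5 mm and 10.7 degrees, less where a joint would pass 70% of its speed; a pose out of reach is approached as far as the arm can. A call with a gripper value outside its range is refused whole. "fingers" is the opening, from 0 (shut) to 1 (fully open), set as the call begins (left out, the last holds). The fingers move at their own pace and stop on an object; the grip force is fixed at half the most. Time passes only in rows, so rows that do not move let the fingers close. It gives the time, the measured TCP pose, the force, the opening and the grip force at its end, in the units of the state.
- bot.get_obs(): the state, without advancing time (a new reading comes with each control period).
- bot.capture(name): name is "scene" or "top" or "wrist"; returns the picture (420x560x3 uint8, red, green, blue); there is no depth.
- bot.camera_model(name): a dict with "mtx" (3x3 intrinsics, pixels), "xyz" and "rotation" of the camera in the world. Camera axes: x right, y down, z forward; pixel columns grow to the right and rows downward; lengths in mm; the calibration is good to about 2 mm. A picture is of the moment at which its call begins: read the wrist's pose just before it. camera_model takes no time and is no camera call; for the wrist camera it gives the pose at the moment of the call.
- bot.close_job(): hands the job in; it is judged then, once.
The state is a dict: "time": time; "joint_positions": joint angles; "dq": joint speeds; "tau": joint torques, N m; "tool_pos": TCP position; "tcp_rot": TCP orientation; "contact_force": force on the tool from outside, world axes, zero at the start; "moment": the same for the moment, N m; "grip_width": finger opening in mm; "finger_force": force on a finger pad.
Only numpy, scipy, OpenCV 4.12 (cv2) and the standard library are available. Lean on these libraries where they do the work, as an engineer would, in place of code of your own. Each camera call takes 0.05 s, during which the arm holds its last target. There are 200 camera calls.

## Task

Take the orange grip of the feed slider and slide it along its track so that it pushes the terracotta tile gently under the blue hood until the tile is held snug against the end stop hidden inside, with the slider's red spring pad clearly squeezed. Let go of the grip, then press the marking pedal fully down to its stop and let it come back up. The tile must still be snug at the end; do not ram or pinch it hard, and leave the jar, saucer and brush where they are.

Things in the scene. Friction and masses are not known exactly. Their poses are not given: they have to be found in the camera images.
- press: Fixed marking press: grey bed 140 x 420 x 30 mm, blue hood over its +y end. Origin: underside of the bed, on the track's centre line, 180 mm from the hood's outer end. Its y axis is the feed direction (into the hood), z up. Bed top z = 30 mm. Two low rails guide the tile, 2.5 mm play each side. Pedal bracket on its -x side, y = 125 to 155 mm, top z = 60 mm.
- hood_mouth (a point): Middle of the lower edge of the hood's mouth, on the bed, at y = 75 mm of the press. The hood reaches 105 mm further in +y, is 140 mm wide, its top is 50 mm above the bed, a black-capped ram on it reaches 105 mm above the bed. Inside is an adjustable end stop: its face is 55 to 80 mm in from the mouth, where exactly cannot be seen or read.
- slider: Aluminium carriage, slides along the press's y axis (200 mm travel, +y feeds) with a steady friction of 10 N; it stays where it is left, also against the spring pad. Origin: underside of the carriage, on the bed, right under the grip; axes as the press. Orange grip: block 30 (x) x 18 (along the track) mm, from 12 to 50 mm above the origin; the base round it is 50 x 36 x 12 mm.
- slider_grip (a point): Centre of the top of the orange grip, 50 mm above the slider's origin; axes as the press.
- pad_rest (a point): Middle of the face of the slider's red spring pad (60 mm wide) when not squeezed: 88 mm ahead (+y) of the slider's origin. The pad gives way up to 8 mm (1 N at first touch, 1 N more per mm, 9 N fully squeezed), then it is solid. Sliding the tile takes under 3 N, so the pad yields at most 2 mm until the tile meets the stop. Snug means squeezed some 4 to 7 mm.
- tile: Loose fired terracotta tile 100 x 100 x 8 mm, 0.11 to 0.21 kg, lying flat on the bed between the rails, its edge towards the hood partly in or before the mouth. Origin: centre of its underside. Its edge chips if the pad pushes it with more than 14 N.
- pedal_pad (a point): Top centre of the black rubber pad (45 x 50 mm) at the free end of the steel pedal, on the -x side of the press. The pedal's hinge is parallel to the press's x axis, at y = 135 mm, z = 48 mm in the press's frame; the pad lies on its -y side and goes down about 28 mm.
- pedal (a joint): Pedal angle, rad: 0 up at rest, 0.30 fully down on its stop. It springs back up; pressing at the pad takes about 5 N at first and 13 N at the stop.
- jar: Bystander: glaze jar with a black cap, diameter 56 mm, height 75 mm; origin at the centre of its underside.
- saucer: Bystander: white saucer, diameter 110 mm, height 18 mm; origin at the centre of its underside.
- brush: Bystander: flat wooden-handled glaze brush about 200 mm long, lying on the table beside the press; origin on its underside.
Not all that is in view belongs to the job. Of the things like the tile, leave any that is green; of the rest the larger one is meant.

How it is judged (in metres and radians):
On the way, in this order (a step that is already met when the one before it is completed fails the run):
1. the tile is snug between the slider's pad and the hidden stop (pad force over 4 N) with the grip let go (contact force between tile and slider above 4 N and contact force between the fingers and slider below 0.1 N), for 0.3 s.
2. the pedal is down on its stop (over 0.27 rad) while the tile is snug (contact force between tile and slider above 4 N and value of joint pedal above 0.27 rad), for 0.2 s.
At the end, for the whole second after the job is handed in: The slider's pad presses the tile against the hidden stop with more than 4 N (pad squeezed over 3 mm), the tile is at rest under the hood, and the pedal is back up (under 0.05 rad) (contact force between tile and slider above 4 N and value of joint pedal below 0.05 rad and linear speed of tile below 0.01 m/s and y of tile in the frame of press above 0.07 m); the robot touches nothing.
It fails at once if the slider pushes the tile with more than 14 N (contact force between tile and slider above 14 N).
It fails at once if the pedal is pressed before the tile is snug (value of joint pedal above 0.15 rad and not (contact force between tile and slider above 3 N)).
It fails at once if the jar is moved by more than 30 mm (distance of jar from where it was at the start of the episode above 0.03 m).
It fails at once if the saucer is moved by more than 30 mm (distance of saucer from where it was at the start of the episode above 0.03 m).
It fails at once if the brush is moved by more than 30 mm (distance of brush from where it was at the start of the episode above 0.03 m).
It also fails if it takes over 45 s, if anything falls off the work surface, if the arm or the gripper's body presses on something with over 40 N, if the wrist force passes 120 N, or if a joint passes its speed limit or range.

## Working session

There is one attempt and no reset: what is moved stays moved. The work goes in short steps, Python scripts to look and compute and a tool call to move; the robot and the scene stay as the last step left them, time stands still between calls to the robot, and variables do not carry over. Pictures are saved under pics/ and viewed, at most 10 in all, crops included, and the job is handed in when it is done.

Besides the shell and the picture viewer there is one more tool, called as name(argument=value, ...) on one line, values as JSON. servo_tool: Moves the arm, as the interface text tells. Its arguments: {"type":"object","properties":{"deltas":{"type":"array"},"fingers":{"type":"number"}},"required":["deltas"]}

```bash
mkdir -p pics; cat > h.py <<'E'
import numpy as np, cv2
from plant import bot
def shot(n,f):
    m=bot.camera_model(n); im=bot.capture(n); cv2.imwrite(f,im[:,:,::-1]); return im,m
def ray(m,u,v,z):
    K=np.array(m["mtx"]);R=np.array(m["rotation"]);c=np.array(m["xyz"])
    d=R@np.linalg.inv(K)@[u,v,1]; return c+d*(z-c[2])/d[2]
def proj(m,p):
    K=np.array(m["mtx"]);R=np.array(m["rotation"]);c=np.array(m["xyz"])
    q=K@R.T@(np.array(p)-c); return q[:2]/q[2]
E
python3 - <<'E'
from h import *
for n in("scene","top"):
    im,m=shot(n,f"pics/{n}0.png"); print(n,m)
s=bot.get_obs(); print(s)
E
```

```text
scene {'mtx': array([[404.18825248,   0.        , 273.48315853],
       [  0.        , 404.18825248, 213.46870596],
       [  0.        ,   0.        ,   1.        ]]), 'xyz': array([972.60357899, 160.62247135, 597.73563554]), 'rotation': array([-2.46770969, -0.00432653,  1.78336902])}
top {'mtx': array([[390.49098861,   0.        , 282.60240058],
       [  0.        , 390.49098861, 206.17365569],
       [  0.        ,   0.        ,   1.        ]]), 'xyz': array([472.42114744,  99.68539188, 770.99593671]), 'rotation': array([-3.04137119, -0.02890299, -1.59836749])}
{'time': 0.1, 'joint_positions': array([ 1.00096048e+00,  3.42631260e-01,  1.52490862e+00,  2.15402368e-05,
        1.27542707e+00, -1.45985528e-01]), 'dq': array([-0.00015939, -0.00143213, -0.00337756,  0.00022781, -0.0004179 ,
        0.00116194]), 'tau': array([ 5.44867580e-04, -4.32005596e+01, -2.44693637e+01,  7.18445540e-02,
        5.25597122e-02, -7.26399412e-05]), 'tool_pos': array([215.66087447, 478.21016524, 192.93030622]), 'tcp_rot': array([-3.14023598e+00, -2.20294600e-04,  2.71773590e+00]), 'contact_force': array([-0.17571231,  0.59498091, -0.31914416]), 'moment': array([ 0.00430599, -0.03788633, -0.03514196]), 'finger_force': 0.0, 'grip_width': 91.75437363541707}
```

View pics/top0.png

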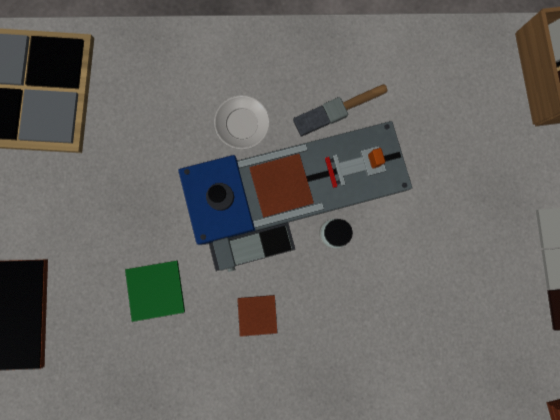

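View pics/scene0.png

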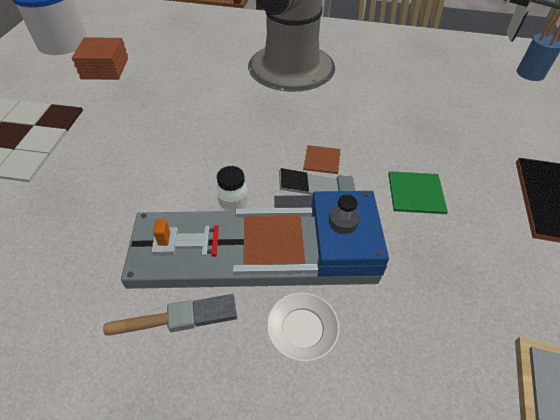

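Candidates like the tile: terracotta on the bed at top (281,185), small terracotta at (258,315), and green at (155,291). The one on the bed is meant, because it is the larger of the two that aren't green. I'll confirm this in a crop while measuring.

```bash
cat > h.py <<'E'
import numpy as np, cv2
from scipy.spatial.transform import Rotation as Ro
from plant import bot
def shot(n,f):
    m=bot.camera_model(n); im=bot.capture(n); cv2.imwrite(f,im[:,:,::-1]); return im,m
def cam(m): return np.array(m["mtx"]),Ro.from_euler('xyz',m["rotation"]).as_matrix(),np.array(m["xyz"])
def ray(m,u,v,z):
    K,R,c=cam(m); d=R@np.linalg.inv(K)@[u,v,1]; return c+d*(z-c[2])/d[2]
def proj(m,p):
    K,R,c=cam(m); q=K@R.T@(np.array(p)-c); return q[:2]/q[2]
def blob(im,lo,hi,box=None):
    h=cv2.cvtColor(im,cv2.COLOR_RGB2HSV); k=cv2.inRange(h,np.array(lo),np.array(hi))
    if box: b=np.zeros_like(k); x0,y0,x1,y1=box; b[y0:y1,x0:x1]=1; k=k*b
    cs,_=cv2.findContours(k,cv2.RETR_EXTERNAL,cv2.CHAIN_APPROX_NONE)
    return max(cs,key=cv2.contourArea),k
E
python3 - <<'E'
from h import *
T=cv2.imread("pics/top0.png")[:,:,::-1].copy();S=cv2.imread("pics/scene0.png")[:,:,::-1].copy()
mt=bot.camera_model("top");ms=bot.camera_model("scene")
for p in [(378,158),(281,185),(365,190),(275,241)]: print(T[p[1],p[0]],cv2.cvtColor(T,cv2.COLOR_RGB2HSV)[p[1],p[0]])
def rect(c,z,m): 
    b=cv2.boxPoints(cv2.minAreaRect(c)); P=np.array([ray(m,u,v,z)[:2] for u,v in b]); return b.round(1).tolist(),P.round(1).tolist(),P.mean(0).round(1)
c,_=blob(T,(8,190,120),(18,255,255),(350,130,410,190)); print("orange",cv2.contourArea(c),rect(c,80,mt))
c,_=blob(T,(0,120,60),(12,255,200),(245,140,318,225)); print("tile",cv2.contourArea(c),rect(c,38,mt))
c,_=blob(T,(0,120,30),(12,255,200),(225,285,290,345)); print("small",cv2.contourArea(c),rect(c,8,mt))
c,_=blob(T,(105,120,40),(125,255,255),(170,140,270,250)); print("hood",cv2.contourArea(c),rect(c,80,mt))
c,_=blob(T,(0,150,100),(7,255,255),(322,150,345,195)); print("pad",cv2.contourArea(c),rect(c,50,mt))
c,_=blob(T,(0,0,0),(180,255,45),(255,222,296,262)); print("pedal",cv2.contourArea(c),rect(c,70,mt))
c,_=blob(S,(8,190,120),(18,255,255),(140,205,190,260)); print("orange scene",cv2.contourArea(c),rect(c,80,ms))
for q in [(387,127),(404,185)]: print("bolt",ray(mt,*q,30))
for q in [(144,215),(130,274)]: print("boltS",ray(ms,*q,30))
a=cv2.resize(T[110:280,170:430],None,fx=3,fy=3,interpolation=cv2.INTER_CUBIC)[:,:,::-1]
cv2.imwrite("pics/c1.png",a)
E
```

```text
[131  57  13] [ 11 230 131]
[88 41 24] [  8 185  88]
[71 79 81] [96 31 81]
[12 13 11] [45 39 13]
orange 93.5 ([[372.1000061035156, 150.3000030517578], [379.8999938964844, 148.0], [383.70001220703125, 161.39999389648438], [375.8999938964844, 163.60000610351562]], [[639.4, -87.7], [643.3, -102.1], [618.5, -107.8], [614.7, -93.4]], array([629. , -97.7]))
tile 2589.5 ([[248.8000030517578, 167.0], [299.0, 152.89999389648438], [313.1000061035156, 202.8000030517578], [262.8999938964844, 216.89999389648438]], [[622.0, 138.6], [647.3, 42.2], [550.6, 18.6], [526.2, 114.1]], array([586.5,  78.4]))
small 1321.0 ([[236.8000030517578, 297.8999938964844], [273.8999938964844, 295.1000061035156], [276.79998779296875, 332.6000061035156], [239.6999969482422, 335.5]], [[374.4, 167.9], [377.5, 96.9], [307.2, 93.2], [304.3, 163.6]], array([340.8, 130.4]))
hood 4478.0 ([[177.10000610351562, 169.1999969482422], [234.5, 154.10000610351562], [254.60000610351562, 230.3000030517578], [197.1999969482422, 245.39999389648438]], [[612.2, 264.0], [637.6, 161.6], [499.9, 128.4], [476.1, 229.3]], array([556.4, 195.8])
[... 208 characters left out ...]
, -18.2]], array([607.2, -15.2]))
pedal 782.5 ([[254.60000610351562, 230.60000610351562], [286.70001220703125, 222.0], [293.8999938964844, 249.0], [261.79998779296875, 257.5]], [[499.7, 128.8], [513.6, 70.8], [465.1, 59.4], [451.5, 117.0]], array([482.5,  94. ]))
orange scene 188.0 ([[152.0, 240.3000030517578], [156.10000610351562, 217.60000610351562], [171.10000610351562, 220.3000030517578], [167.0, 243.0]], [[660.6, -97.7], [617.1, -108.8], [617.2, -82.9], [660.4, -73.0]], array([638.8, -90.6]))
bolt [ 697.45172311 -133.07348068   30.        ]
bolt [ 581.73141308 -159.97516319   30.        ]
boltS [ 581.9775269  -158.15701204   30.        ]
boltS [ 699.55330055 -131.06392101   30.        ]
```

View pics/c1.png

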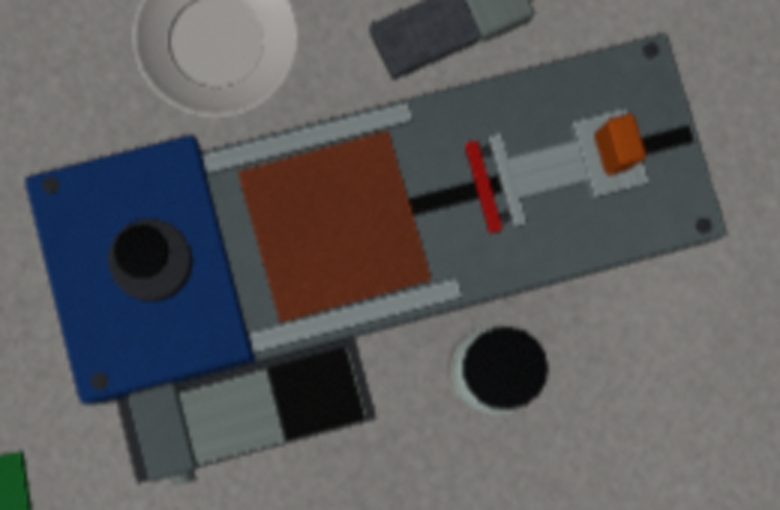

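The crop confirms it: the large terracotta tile sits between the rails just before the hood mouth, and the red pad is not touching it yet. The orange grip is at about (378,158) in the top view. I'll move above the grip.

servo_tool(deltas=[[[-0.034, -0.0197, 0], [0, 0, 0]], [[-0.034, -0.0197, 0], [0, 0, 0]], [[-0.034, -0.0197, 0], [0, 0, 0]], [[-0.034, -0.0197, 0], [0, 0, 0]], [[-0.034, -0.0197, 0], [0, 0, 0]], [[-0.034, -0.0197, 0], [0, 0, 0]], [[-0.034, -0.0197, 0], [0, 0, 0]], [[-0.034, -0.0197, 0], [0, 0, 0]], [[-0.034, -0.0197, 0], [0, 0, 0]], [[-0.034, -0.0197, 0], [0, 0, 0]], [[-0.034, -0.0197, 0], [0, 0, 0]], [[-0.034, -0.0197, 0], [0, 0, 0]], [[-0.034, -0.0197, 0], [0, 0, 0]], [[-0.034, -0.0197, 0], [0, 0, 0]], [[-0.034, -0.0197, 0], [0, 0, 0]], [[-0.034, -0.0197, 0], [0, 0, 0]], [[-0.034, -0.0197, 0], [0, 0, 0]], [[-0.034, -0.0197, 0], [0, 0, 0]]])

```text
time: 2.35
tool_pos: [628.3, -97.4, 193.0]
tcp_rot: [3.142, -0.001, 2.718]
contact_force: [1.7, -0.3, -0.5]
grip_width: 91.8
finger_force: 0.0
```

servo_tool(deltas=[[[0, 0, 0], [0, 0, -9.5]], [[0, 0, 0], [0, 0, -9.5]], [[0, 0, 0], [0, 0, -9.5]], [[0, 0, 0], [0, 0, -9.5]], [[0, 0, 0], [0, 0, 0]]])

```text
time: 2.98
tool_pos: [627.7, -96.3, 193.0]
tcp_rot: [3.141, -0.001, -2.904]
contact_force: [-0.4, 0.6, -0.1]
grip_width: 92.1
finger_force: 0.0
```

```bash
python3 - <<'E'
from h import *
s=bot.get_obs(); print(s["time"],s["tool_pos"],s["tcp_rot"],s["contact_force"],s["joint_positions"])
im,m=shot("wrist","pics/w1.png"); print(m)
E
```

```text
2.975 [627.67349007 -96.26829404 193.00380192] [ 3.14100302e+00 -8.33526035e-04 -2.90368409e+00] [-0.39721687  0.6114925  -0.14488926] [-2.72851508e-01  5.49884381e-01  1.19130123e+00  1.08471423e-04
  1.40142243e+00 -2.08157450e+00]
{'mtx': array([[296.48548736,   0.        , 282.27486798],
       [  0.        , 296.48548736, 210.31888706],
       [  0.        ,   0.        ,   1.        ]]), 'xyz': array([ 545.7864483 , -116.84716522,  384.47085191]), 'rotation': array([ 2.82643100e+00, -6.40268668e-04,  1.80816098e+00])}
```

View pics/w1.png

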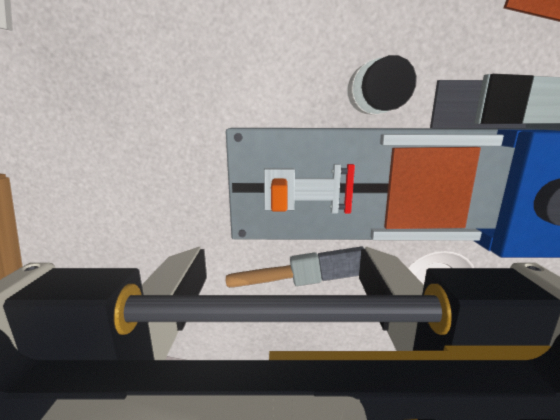

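The wrist view shows the grip at about (280,195), with its base plate at x 265–295. The pad is at x≈349, the tile at x 388–478, and the pedal rubber pad is at (508,98). Now I'll measure in the press axes.

```bash
python3 - <<'E'
from h import *
W=cv2.imread("pics/w1.png")[:,:,::-1].copy(); m=bot.camera_model("wrist")
H=cv2.cvtColor(W,cv2.COLOR_RGB2HSV)
def box(n,lo,hi,b,z):
    c,_=blob(W,lo,hi,b); bp=cv2.boxPoints(cv2.minAreaRect(c)); P=np.array([ray(m,u,v,z)[:2] for u,v in bp])
    print(n,cv2.contourArea(c),bp.round(1).tolist(),P.round(1).tolist(),P.mean(0).round(1))
    return c
box("tile",(0,120,60),(12,255,255),(380,140,482,235),38)
c=box("orange top?",(8,150,60),(20,255,255),(262,165,300,215),80)
print("row V", [(r,H[r,281].tolist()) for r in range(174,216,2)])
print("col", [(x,H[185,x,2]) for x in range(258,300)], [(x,H[205,x,2]) for x in range(258,300)])
box("pad",(0,150,60),(7,255,255),(340,160,360,216),55)
box("pedal",(0,0,0),(180,255,50),(480,70,536,126),70)
box("hood",(105,120,40),(125,255,255),(470,120,560,270),30)
for q in [(238,137.5),(242,233)]: print("bolt",ray(m,*q,30))
a=cv2.resize(W[150:230,220:370],None,fx=5,fy=5,interpolation=cv2.INTER_CUBIC)[:,:,::-1]; cv2.imwrite("pics/c2.png",a)
E
```

```text
tile 6616.0 [[385.0, 147.0], [479.0, 147.0], [479.0, 228.0], [385.0, 228.0]] [[553.7, 6.9], [528.4, 112.0], [620.8, 155.3], [648.3, 40.6]] [587.8  78.7]
orange top? 445.5 [[271.0, 179.0], [286.0, 179.0], [286.0, 210.0], [271.0, 210.0]] [[611.6, -112.8], [608.0, -97.6], [641.0, -89.5], [644.8, -105.3]] [ 626.3 -101.3]
row V [(174, [99, 13, 196]), (176, [101, 11, 194]), (178, [12, 93, 157]), (180, [10, 195, 140]), (182, [10, 197, 140]), (184, [10, 200, 149]), (186, [11, 219, 204]), (188, [12, 224, 216]), (190, [12, 224, 216]), (192, [12, 222, 219]), (194, [12, 222, 217]), (196, [12, 221, 217]), (198, [12, 227, 217]), (200, [12, 225, 218]), (202, [12, 225, 218]), (204, [12, 223, 218]), (206, [12, 225, 218]), (208, [12, 225, 218]), (210, [11, 207, 196]), (212, [105, 8, 135]), (214, [99, 24, 141])]
col [(258, np.uint8(46)), (259, np.uint8(47)), (260, np.uint8(46)), (261, np.uint8(46)), (262, np.uint8(48)), (263, np.uint8(61)), (264, np.uint8(130)), (265, np.uint8(200)), (266, np.uint8(203)), (267, np.uint8(200)), (268, np.uint8(196)), (269, np.uint8(193)), (270, np.uint8(174)), (271, np.u
[... 1560 characters left out ...]
.0 [[342.8999938964844, 211.8000030517578], [347.29998779296875, 163.60000610351562], [354.8999938964844, 164.3000030517578], [350.5, 212.5]] [[635.5, -21.9], [580.2, -33.8], [579.0, -25.4], [634.2, -13.0]] [607.2 -23.5]
pedal 1928.5 [[480.5, 122.9000015258789], [491.8999938964844, 67.69999694824219], [532.4000244140625, 76.0999984741211], [521.0, 131.3000030517578]] [[507.4, 81.9], [457.6, 70.4], [455.2, 112.0], [505.3, 125.9]] [481.4  97.6]
hood 6420.5 [[477.0, 130.0], [559.0, 130.0], [559.0, 256.0], [477.0, 256.0]] [[510.7, 106.6], [488.6, 198.9], [634.6, 282.0], [659.9, 176.2]] [573.5 190.9]
bolt [ 583.45687077 -160.4466609    30.        ]
bolt [ 700.20639368 -132.84663558   30.        ]
```

View pics/c2.png

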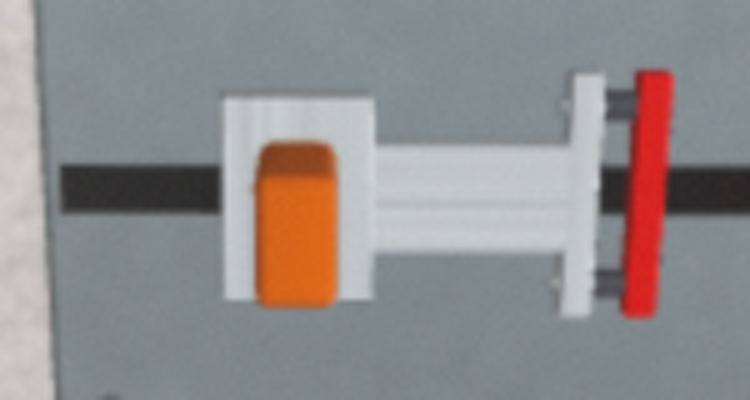

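servo_tool(deltas=[[[-0.0016, -0.0032, 0], [0, 0, 0]], [[0, 0, 0], [0, 0, 0]], [[0, 0, 0.02], [0, 0, 0]], [[0, 0, 0.02], [0, 0, 0]], [[0, 0, 0.02], [0, 0, 0]], [[0, 0, 0.02], [0, 0, 0]], [[0, 0, 0.02], [0, 0, 0]], [[0, 0, 0.015], [0, 0, 0]], [[0, 0, 0.01], [0, 0, 0]], [[0, 0, 0.01], [0, 0, 0]], [[0, 0, 0.008], [0, 0, 0]], [[0, 0, 0], [0, 0, 0]]], fingers=0.5)

```text
time: 4.53
tool_pos: [629.9, -98.9, 50.0]
tcp_rot: [3.141, -0.001, -2.902]
contact_force: [-0.2, -0.7, -0.1]
grip_width: 46.1
finger_force: 0.0
```

```bash
python3 - <<'E'
from h import *
im,m=shot("scene","pics/s1.png"); s=bot.get_obs(); print(s["tool_pos"],s["tcp_rot"],s["contact_force"],s["grip_width"])
cv2.imwrite("pics/s1c.png",cv2.resize(im[150:310,90:340],None,fx=3,fy=3,interpolation=cv2.INTER_CUBIC)[:,:,::-1])
E
```

```text
[630.27693796 -99.05908478  50.50241373] [ 3.14149093e+00  2.14838936e-05 -2.90223174e+00] [ 0.31965356 -0.51169983  0.70931775] 45.9335194900583
```

View pics/s1c.png

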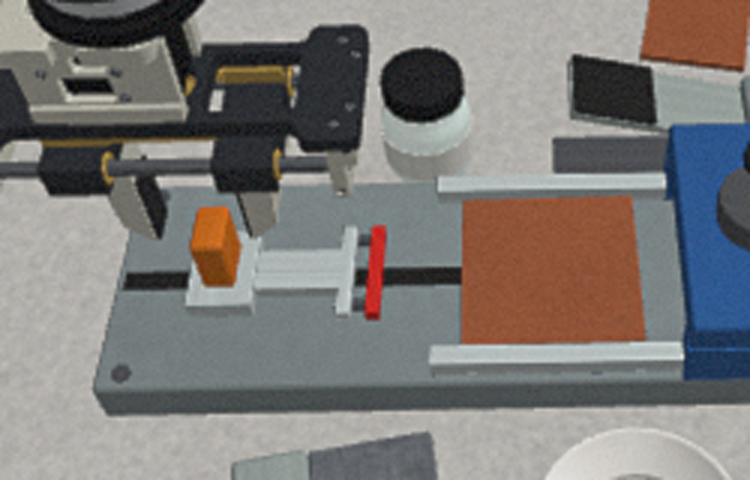

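```bash
python3 - <<'E'
from h import *
m=bot.camera_model("scene"); mw=bot.camera_model("wrist"); mt=bot.camera_model("top")
for p in [(630,-99,80),(630,-99,50),(630,-99,42),(641.8,-146.6,30),(700.2,-132.8,30)]:
    q=proj(m,p); print(p,q.round(1),((q-[90,150])*3).round(0))
f=np.array([-.233,.972,0])
for k in(-32,-23,23,32):
    q=proj(m,np.array([630.,-99,50.5])+f*k); print(k,((q-[90,150])*3).round(0))
# bolt visible in crop (120,373)
print(ray(m,90+120/3,150+373/3,30))
for q in [(213,218)]: print("grip top",ray(m,90+q[0]/3,150+q[1]/3,80))
E
```

```text
(630, -99, 80) [158.7 224.8] [206. 224.]
(630, -99, 50) [162.7 235.7] [218. 257.]
(630, -99, 42) [163.7 238.4] [221. 265.]
(641.8, -146.6, 30) [136.  243.2] [138. 279.]
(700.2, -132.8, 30) [128.8 274.1] [116. 372.]
-32 [160. 257.]
-23 [176. 257.]
23 [260. 256.]
32 [276. 256.]
[ 700.12107197 -130.80330627   30.        ]
grip top [625.2311563  -97.05243691  80.        ]
```

```bash
python3 - <<'E'
from h import *
s=bot.get_obs(); im,m=shot("wrist","pics/w2.png"); R=Ro.from_euler('xyz',s["tcp_rot"]).as_matrix(); t=s["tool_pos"]
for k in(-46,-23,0,23,46):
  for zz in (-19,0): print(k,zz,proj(m,t+R@[0,k,zz]).round(0), proj(m,t+R@[9.5,k,zz]).round(0),proj(m,t+R@[-9.5,k,zz]).round(0))
cv2.imwrite("pics/w2c.png",cv2.resize(im[100:400,100:460],None,fx=2,fy=2)[:,:,::-1])
E
```

```text
-46 -19 [212. 252.] [210. 239.] [213. 265.]
-46 0 [218. 240.] [217. 228.] [219. 252.]
-23 -19 [247. 252.] [247. 239.] [248. 265.]
-23 0 [250. 240.] [250. 228.] [251. 252.]
0 -19 [283. 252.] [283. 239.] [283. 265.]
0 0 [283. 240.] [283. 228.] [283. 252.]
23 -19 [319. 252.] [320. 239.] [319. 265.]
23 0 [316. 240.] [316. 228.] [315. 252.]
46 -19 [355. 252.] [356. 238.] [354. 265.]
46 0 [349. 240.] [350. 227.] [348. 252.]
```

View pics/w2c.png

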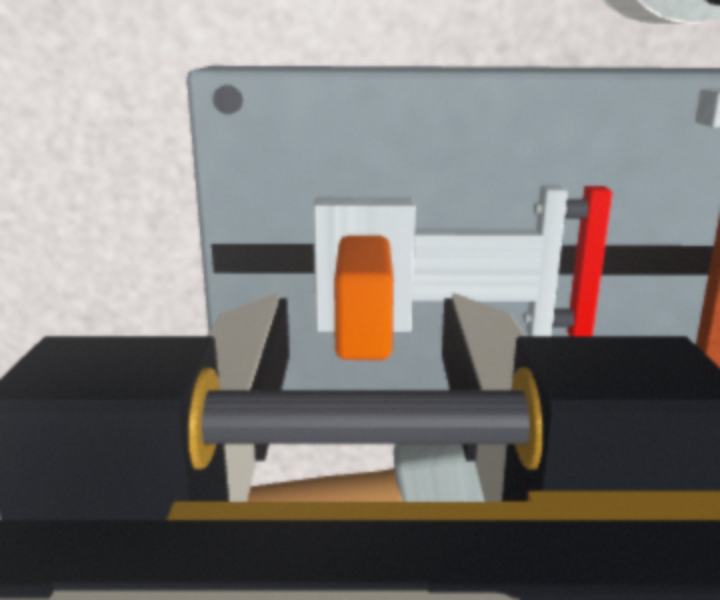

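```bash
python3 - <<'E'
from h import *
s=bot.get_obs(); ms=bot.camera_model("scene"); mw=bot.camera_model("wrist"); R=Ro.from_euler('xyz',s["tcp_rot"]).as_matrix()
def P(m): K,r,c=cam(m); return K@np.c_[r.T,-r.T@c]
for w,q in [((242.5,248.5),(143.3,229)),((323.5,250),(175,228.7)),((282.5,259),(161,222.5))]:
    X=cv2.triangulatePoints(P(mw),P(ms),np.array(w,float),np.array(q,float)).ravel(); X=X[:3]/X[3]
    print(X.round(1),"tool",(R.T@(X-s["tool_pos"])).round(1),"reproj",(proj(mw,X)-w).round(1),(proj(ms,X)-q).round(1))
E
```

```text
[ 635.4 -125.7   68. ] tool [  1.5 -27.  -17.2] reproj [-1.2  0.3] [ 0.2 -0. ]
[624.1 -75.2  68.8] tool [  0.6  24.7 -18. ] reproj [-1.9  0.6] [ 0.4 -0.1]
[627.3 -97.3  82.6] tool [  2.7   2.5 -31.8] reproj [ 5.  -1.4] [-1.   0.1]
```

The picture shows the fingertips straddling the grip, but seemingly higher than the reported TCP. I'll lower further while watching the force.

servo_tool(deltas=[[[0, 0, 0.003], [0, 0, 0]], [[0, 0, 0.003], [0, 0, 0]], [[0, 0, 0], [0, 0, 0]]])

```text
time: 5.0
tool_pos: [630.0, -99.0, 44.2]
tcp_rot: [3.141, -0.0, -2.902]
contact_force: [-0.6, -0.1, 0.3]
grip_width: 45.9
finger_force: 0.0
```

servo_tool(deltas=[[[0, 0, 0.002], [0, 0, 0]], [[0, 0, 0], [0, 0, 0]]])

```text
time: 5.25
tool_pos: [630.2, -99.0, 42.3]
tcp_rot: [3.141, -0.0, -2.902]
contact_force: [-0.3, 0.1, -0.6]
grip_width: 46.0
finger_force: 0.0
```

servo_tool(deltas=[[[0, 0, 0.002], [0, 0, 0]], [[0, 0, 0], [0, 0, 0]]])

```text
time: 5.5
tool_pos: [630.1, -99.0, 40.3]
tcp_rot: [3.141, -0.0, -2.902]
contact_force: [1.4, 0.7, 0.3]
grip_width: 45.7
finger_force: 0.0
```

servo_tool(deltas=[[[0, 0, 0.002], [0, 0, 0]], [[0, 0, 0], [0, 0, 0]]])

```text
time: 5.75
tool_pos: [630.1, -99.0, 38.3]
tcp_rot: [3.141, -0.0, -2.902]
contact_force: [-0.1, 0.4, 0.7]
grip_width: 45.2
finger_force: 0.0
```

No contact at 38. I'll go back up to 45, clear of the base if the TCP is true, and close.

servo_tool(deltas=[[[0, 0, -0.0065], [0, 0, 0]], [[0, 0, 0], [0, 0, 0]]])

```text
time: 6.0
tool_pos: [630.8, -99.2, 46.0]
tcp_rot: [-3.141, 0.002, -2.902]
contact_force: [0.2, 0.1, 0.3]
grip_width: 45.6
finger_force: 0.0
```

servo_tool(deltas=[[[0, 0, 0], [0, 0, 0]], [[0, 0, 0], [0, 0, 0]], [[0, 0, 0], [0, 0, 0]], [[0, 0, 0], [0, 0, 0]], [[0, 0, 0], [0, 0, 0]], [[0, 0, 0], [0, 0, 0]]], fingers=0)

```text
time: 6.75
tool_pos: [630.3, -99.4, 45.0]
tcp_rot: [-3.141, 0.0, -2.902]
contact_force: [1.8, -3.5, -1.6]
grip_width: 16.9
finger_force: 30.0
```

```bash
python3 - <<'E'
from h import *
im,m=shot("scene","pics/s2.png"); s=bot.get_obs(); print(s["tool_pos"],s["tcp_rot"],s["contact_force"],s["grip_width"],s["finger_force"])
cv2.imwrite("pics/s2c.png",cv2.resize(im[150:310,90:340],None,fx=3,fy=3,interpolation=cv2.INTER_CUBIC)[:,:,::-1])
E
```

```text
[630.29735338 -99.43530538  44.94305529] [-3.14117709e+00  5.92589851e-05 -2.90233382e+00] [-0.09228333 -3.38169238 -0.68537665] 17.09348759441448 30.0005641579628
```

View pics/s2c.png

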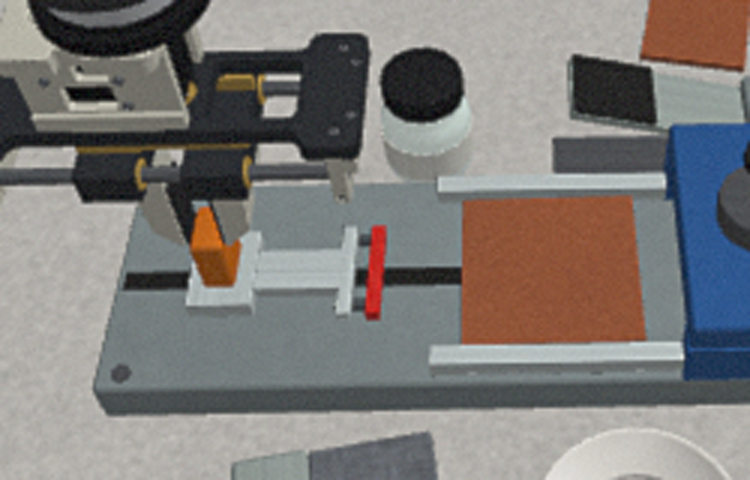

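The grip is held (17 mm, 30 N) and the fingers are fore and aft of it. I'll begin the feed at 40 mm/s over the free gap.

servo_tool(deltas=[[[0, 0.002, 0], [0, 0, 0]], [[0, 0.004, 0], [0, 0, 0]], [[0, 0.005, 0], [0, 0, 0]], [[0, 0.005, 0], [0, 0, 0]], [[0, 0.005, 0], [0, 0, 0]], [[0, 0.005, 0], [0, 0, 0]]])

```text
time: 7.55
tool_pos: [624.7, -76.0, 45.0]
tcp_rot: [-3.138, 0.001, -2.903]
contact_force: [1.8, -9.9, -3.0]
grip_width: 16.5
finger_force: 30.0
```

```bash
cat > q.py <<'E'
from h import *
f=np.array([-.237,.9715]); g=np.array([.9715,.237])
def q():
    m=bot.camera_model("scene"); s=bot.get_obs(); im=bot.capture("scene").copy(); t=s["tool_pos"][:2]-np.array([630.1,-99.2]); F=s["contact_force"]
    c,k=blob(im,(0,190,110),(6,255,255),(180,200,310,270)); k[:]=0; cv2.drawContours(k,[c],-1,255,-1)
    g_=cv2.cvtColor(im,cv2.COLOR_RGB2HSV)[:,:,1].astype(float)*(cv2.dilate(k,np.ones((3,3)))>0)
    M=cv2.moments(g_); u,v=M["m10"]/M["m00"],M["m01"]/M["m00"]
    p=ray(m,u,v,50)[:2]-np.array([630.1,-99.2])
    print(round(s["time"],2),"travel",(t@f).round(2),"lat",(t@g).round(2),"F along",(F[:2]@f).round(2),"lat",(F[:2]@g).round(2),"z",F[2].round(2),"pad rel",((p-t)@f).round(2),"px",round(u,1),round(v,1),cv2.contourArea(c),"gw",s["grip_width"].round(1))
q()
E
python3 q.py; python3 q.py
```

```text
Traceback (most recent call last):
  File "q.py", line 10, in <module>
    q()
    ~^^
  File "q.py", line 9, in q
    print(round(s["time"],2),"travel",(t@f).round(2),"lat",(t@g).round(2),"F along",(F[:2]@f).round(2),"lat",(F[:2]@g).round(2),"z",F[2].round(2),"pad rel",((p-t)@f).round(2),"px",round(u,1),round(v,1),cv2.contourArea(c),"gw",s["grip_width"].round(1))
                                                                                                                                                                                                                                  ^^^^^^^^^^^^^^^^^^^^^
AttributeError: 'float' object has no attribute 'round'
Traceback (most recent call last):
  File "q.py", line 10, in <module>
    q()
    ~^^
  File "q.py", line 9, in q
    print(round(s["time"],2),"travel",(t@f).round(2),"lat",(t@g).round(2),"F along",(F[:2]@f).round(2),"lat",(F[:2]@g).round(2),"z",F[2].round(2),"pad rel",((p-t)@f).round(2),"px",round(u,1),round(v,1),cv2.contourArea(c),"gw",s["grip_width"].round(1))
                                                                                                                                                                                                                                  ^^^^^^^^^^^^^^^^^^^^^
AttributeError: 'float' object has no attribute 'round'
```

servo_tool(deltas=[[[0, 0.003, 0], [0, 0, 0]], [[0, 0.004, 0], [0, 0, 0]], [[0, 0.004, 0], [0, 0, 0]], [[0, 0.004, 0], [0, 0, 0]], [[0, 0.004, 0], [0, 0, 0]], [[0, 0.004, 0], [0, 0, 0]], [[0, 0.004, 0], [0, 0, 0]], [[0, 0.004, 0], [0, 0, 0]], [[0, 0.004, 0], [0, 0, 0]]])

```text
time: 8.78
tool_pos: [616.6, -42.2, 45.0]
tcp_rot: [-3.138, 0.001, -2.903]
contact_force: [3.6, -10.2, -2.8]
grip_width: 16.6
finger_force: 30.0
```

```bash
python3 q.py; python3 q.py
```

```text
Traceback (most recent call last):
  File "q.py", line 10, in <module>
    q()
    ~^^
  File "q.py", line 9, in q
    print(round(s["time"],2),"travel",(t@f).round(2),"lat",(t@g).round(2),"F along",(F[:2]@f).round(2),"lat",(F[:2]@g).round(2),"z",F[2].round(2),"pad rel",((p-t)@f).round(2),"px",round(u,1),round(v,1),cv2.contourArea(c),"gw",s["grip_width"].round(1))
                                                                                                                                                                                                                                  ^^^^^^^^^^^^^^^^^^^^^
AttributeError: 'float' object has no attribute 'round'
Traceback (most recent call last):
  File "q.py", line 10, in <module>
    q()
    ~^^
  File "q.py", line 9, in q
    print(round(s["time"],2),"travel",(t@f).round(2),"lat",(t@g).round(2),"F along",(F[:2]@f).round(2),"lat",(F[:2]@g).round(2),"z",F[2].round(2),"pad rel",((p-t)@f).round(2),"px",round(u,1),round(v,1),cv2.contourArea(c),"gw",s["grip_width"].round(1))
                                                                                                                                                                                                                                  ^^^^^^^^^^^^^^^^^^^^^
AttributeError: 'float' object has no attribute 'round'
```

```bash
sed -i 's/s\["grip_width"\].round(1)/round(s["grip_width"],1)/' q.py; python3 q.py; python3 q.py
```

```text
8.88 travel 59.11 lat 0.39 F along -9.78 lat 1.12 z -4.42 pad rel 86.42 px 250.3 239.8 102.0 gw 17.0
8.93 travel 59.15 lat 0.39 F along -8.48 lat 0.75 z -2.95 pad rel 86.41 px 250.3 239.8 99.5 gw 16.8
```

servo_tool(deltas=[[[0, 0.003, 0], [0, 0, 0]], [[0, 0.004, 0], [0, 0, 0]], [[0, 0.004, 0], [0, 0, 0]], [[0, 0.004, 0], [0, 0, 0]], [[0, 0.004, 0], [0, 0, 0]], [[0, 0.004, 0], [0, 0, 0]], [[0, 0.004, 0], [0, 0, 0]], [[0, 0.004, 0], [0, 0, 0]], [[0, 0.004, 0], [0, 0, 0]]])

```text
time: 10.1
tool_pos: [608.5, -8.2, 45.0]
tcp_rot: [-3.138, 0.001, -2.902]
contact_force: [4.4, -10.5, -4.1]
grip_width: 16.5
finger_force: 30.0
```

```bash
python3 q.py; python3 q.py
```

```text
10.1 travel 93.56 lat 0.56 F along -11.21 lat 1.75 z -4.07 pad rel 85.18 px 270.4 239.3 95.5 gw 16.5
10.15 travel 94.17 lat 0.55 F along -10.23 lat 1.79 z -4.28 pad rel 85.66 px 271.1 239.8 98.0 gw 16.7
```

servo_tool(deltas=[[[0, 0.003, 0], [0, 0, 0]], [[0, 0.003, 0], [0, 0, 0]], [[0, 0.003, 0], [0, 0, 0]], [[0, 0.003, 0], [0, 0, 0]], [[0, 0.002, 0], [0, 0, 0]], [[0, 0.002, 0], [0, 0, 0]], [[0, 0.001, 0], [0, 0, 0]], [[0, 0.001, 0], [0, 0, 0]]])

```text
time: 11.2
tool_pos: [604.3, 9.4, 45.0]
tcp_rot: [-3.138, 0.001, -2.902]
contact_force: [2.9, -10.9, -4.3]
grip_width: 16.9
finger_force: 30.0
```

```bash
python3 q.py; python3 q.py; sed 's/im=bot.capture("scene").copy()/im=cv2.imread("pics\/s2.png")[:,:,::-1].copy()/; s/t=s\["tool_pos"\]\[:2\]-np.array(\[630.1,-99.2\])/t=np.array([0.2,-0.2])/' q.py > q0.py; python3 q0.py
```

```text
11.2 travel 111.62 lat 0.63 F along -11.29 lat 0.25 z -4.35 pad rel 84.99 px 281.2 239.2 87.0 gw 16.9
11.25 travel 111.69 lat 0.63 F along -11.06 lat 0.98 z -4.51 pad rel 85.22 px 281.4 239.2 91.0 gw 16.8
11.3 travel -0.24 lat 0.15 F along -10.37 lat 1.61 z -3.9 pad rel 87.37 px 214.7 240.5 93.5 gw 16.8
```

servo_tool(deltas=[[[0, 0.001, 0], [0, 0, 0]], [[0, 0.001, 0], [0, 0, 0]], [[0, 0.001, 0], [0, 0, 0]], [[0, 0.001, 0], [0, 0, 0]]])

```text
time: 11.8
tool_pos: [603.4, 13.2, 45.0]
tcp_rot: [-3.138, 0.001, -2.902]
contact_force: [3.5, -10.6, -4.6]
grip_width: 16.6
finger_force: 30.0
```

```bash
python3 q.py; python3 q.py
```

```text
11.8 travel 115.57 lat 0.66 F along -11.09 lat 0.89 z -4.63 pad rel 85.08 px 283.7 239.3 91.0 gw 16.6
11.85 travel 115.71 lat 0.67 F along -10.44 lat 0.38 z -4.22 pad rel 85.11 px 283.8 239.1 97.5 gw 16.7
```

servo_tool(deltas=[[[0, 0.001, 0], [0, 0, 0]], [[0, 0.001, 0], [0, 0, 0]], [[0, 0.001, 0], [0, 0, 0]], [[0, 0.001, 0], [0, 0, 0]]])

```text
time: 12.4
tool_pos: [602.4, 17.1, 45.0]
tcp_rot: [-3.138, 0.001, -2.902]
contact_force: [3.2, -10.8, -4.0]
grip_width: 16.6
finger_force: 30.0
```

```bash
python3 q.py; python3 q.py
```

```text
12.4 travel 119.59 lat 0.65 F along -11.23 lat 0.6 z -4.04 pad rel 84.88 px 286.0 239.2 90.5 gw 16.6
12.45 travel 119.72 lat 0.66 F along -11.43 lat 0.79 z -4.48 pad rel 84.96 px 286.1 239.0 90.0 gw 16.8
```

servo_tool(deltas=[[[0, 0.001, 0], [0, 0, 0]], [[0, 0.001, 0], [0, 0, 0]], [[0, 0.001, 0], [0, 0, 0]], [[0, 0.001, 0], [0, 0, 0]]])

```text
time: 13.0
tool_pos: [601.5, 21.0, 45.0]
tcp_rot: [-3.138, 0.001, -2.902]
contact_force: [4.8, -10.7, -3.8]
grip_width: 16.8
finger_force: 30.0
```

```bash
python3 q.py; python3 q.py
```

```text
13.0 travel 123.6 lat 0.68 F along -11.56 lat 2.16 z -3.8 pad rel 84.74 px 288.3 239.0 90.5 gw 16.8
13.05 travel 123.74 lat 0.68 F along -10.68 lat 0.63 z -4.42 pad rel 84.83 px 288.5 239.3 91.5 gw 16.4
```

servo_tool(deltas=[[[0, 0.001, 0], [0, 0, 0]], [[0, 0.001, 0], [0, 0, 0]], [[0, 0.001, 0], [0, 0, 0]], [[0, 0.001, 0], [0, 0, 0]]])

```text
time: 13.6
tool_pos: [600.6, 24.9, 45.0]
tcp_rot: [-3.138, 0.001, -2.902]
contact_force: [4.1, -10.7, -3.6]
grip_width: 16.9
finger_force: 30.0
```

```bash
python3 q.py; python3 q.py
```

```text
13.6 travel 127.57 lat 0.71 F along -11.31 lat 1.41 z -3.61 pad rel 84.32 px 290.5 239.1 93.5 gw 16.9
13.65 travel 127.62 lat 0.7 F along -10.41 lat 0.9 z -5.55 pad rel 84.14 px 290.4 239.2 92.5 gw 16.7
```

servo_tool(deltas=[[[0, 0.001, 0], [0, 0, 0]], [[0, 0.001, 0], [0, 0, 0]], [[0, 0.001, 0], [0, 0, 0]]])

```text
time: 14.08
tool_pos: [600.0, 27.2, 45.0]
tcp_rot: [-3.137, 0.001, -2.902]
contact_force: [4.9, -12.5, -4.4]
grip_width: 16.6
finger_force: 30.0
```

```bash
python3 q.py; python3 q.py
```

```text
14.07 travel 129.9 lat 0.71 F along -13.32 lat 1.84 z -4.39 pad rel 81.81 px 290.4 239.3 89.0 gw 16.6
14.12 travel 130.01 lat 0.72 F along -13.31 lat 0.98 z -4.84 pad rel 81.81 px 290.4 239.2 88.5 gw 16.6
```

The stop is met at about 127 mm of travel: the pad has stopped moving in the image and the force is rising. Squeezing on in small steps.

servo_tool(deltas=[[[0, 0.001, 0], [0, 0, 0]], [[0, 0.001, 0], [0, 0, 0]], [[0, 0, 0], [0, 0, 0]]])

```text
time: 14.55
tool_pos: [599.6, 28.8, 45.0]
tcp_rot: [-3.137, 0.002, -2.902]
contact_force: [6.2, -14.3, -4.1]
grip_width: 16.7
finger_force: 30.0
```

```bash
python3 q.py; python3 q.py
```

```text
14.55 travel 131.57 lat 0.74 F along -15.39 lat 2.58 z -4.12 pad rel 80.18 px 290.4 239.2 92.0 gw 16.7
14.6 travel 131.54 lat 0.74 F along -13.92 lat 1.42 z -4.75 pad rel 80.27 px 290.4 239.2 90.5 gw 16.7
```

servo_tool(deltas=[[[0, 0.001, 0], [0, 0, 0]], [[0, 0, 0], [0, 0, 0]]])

```text
time: 14.9
tool_pos: [599.5, 29.5, 45.0]
tcp_rot: [-3.136, 0.002, -2.902]
contact_force: [4.5, -15.1, -5.1]
grip_width: 16.8
finger_force: 30.0
```

```bash
python3 q.py; python3 q.py
```

```text
14.9 travel 132.31 lat 0.73 F along -15.73 lat 0.75 z -5.11 pad rel 79.47 px 290.4 239.1 94.5 gw 16.8
14.95 travel 132.31 lat 0.75 F along -15.49 lat 1.5 z -5.84 pad rel 79.49 px 290.4 239.2 92.5 gw 16.9
```

servo_tool(deltas=[[[0, 0, 0], [0, 0, 0]], [[0, 0, 0], [0, 0, 0]], [[0, 0, 0], [0, 0, 0]], [[0, 0, 0], [0, 0, 0]], [[0, 0, 0], [0, 0, 0]]], fingers=0.5)

```text
time: 15.62
tool_pos: [597.9, 33.4, 45.0]
tcp_rot: [3.141, -0.0, -2.902]
contact_force: [-0.9, 0.1, -0.3]
grip_width: 45.7
finger_force: 0.0
```

```bash
python3 q.py; python3 q.py
```

```text
15.62 travel 136.44 lat 0.15 F along 0.31 lat -0.88 z -0.28 pad rel 75.26 px 290.4 239.1 89.0 gw 45.7
15.68 travel 136.36 lat 0.17 F along -0.38 lat -0.03 z -0.87 pad rel 75.43 px 290.4 239.2 92.0 gw 46.0
```

servo_tool(deltas=[[[0, 0, -0.01], [0, 0, 0]], [[0, 0, -0.02], [0, 0, 0]], [[0, 0, -0.03], [0, 0, 0]], [[0, 0, -0.03], [0, 0, 0]], [[0, 0, -0.03], [0, 0, 0]], [[0, 0, -0.03], [0, 0, 0]], [[0, 0, 0], [0, 0, 0]]])

```text
time: 16.6
tool_pos: [599.4, 33.0, 198.3]
tcp_rot: [-3.14, 0.006, -2.902]
contact_force: [0.2, -0.2, 0.0]
grip_width: 45.8
finger_force: 0.0
```

```bash
python3 - <<'E'
from h import *
s=bot.get_obs(); im,m=shot("wrist","pics/w3.png"); ms=bot.camera_model("scene"); print(s["time"],s["tool_pos"],s["tcp_rot"],s["contact_force"],s["grip_width"])
si,_=shot("scene","pics/s3.png")
a=np.vstack([np.hstack([cv2.resize(im,(400,300)),cv2.resize(si,(400,300))]),cv2.resize(si[140:290,90:490],(800,300),interpolation=cv2.INTER_CUBIC)])
cv2.imwrite("pics/m3.png",a[:,:,::-1])
E
python3 q.py
```

```text
16.6 [599.43657911  32.99870745 198.30726179] [-3.13978885  0.00589116 -2.90210833] [ 0.20461687 -0.18340092  0.00359809] 45.82301263565125
16.7 travel 136.2 lat -0.13 F along -0.27 lat -0.77 z -0.19 pad rel 75.61 px 290.4 239.1 89.5 gw 45.8
```

View pics/m3.png

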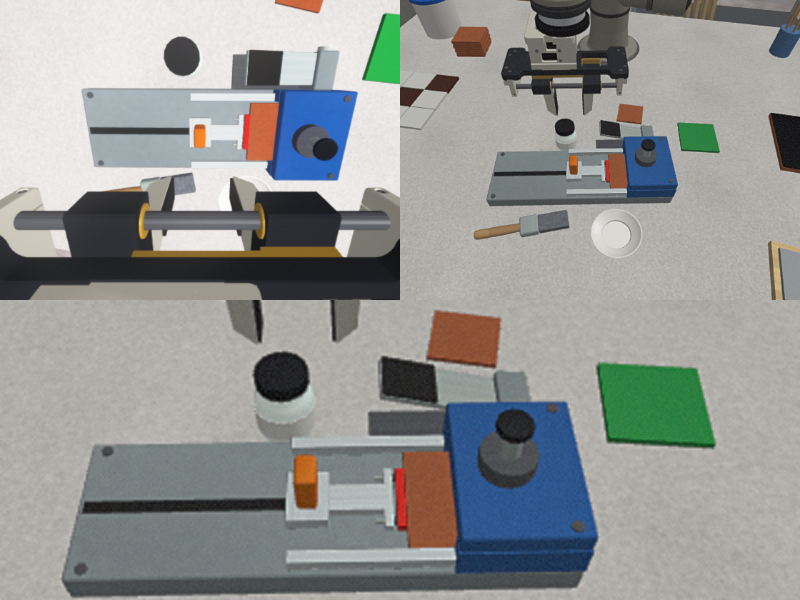

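```bash
python3 - <<'E'
from h import *
m=bot.camera_model("scene"); f=np.array([-.237,.9715])
def edges(fn,ob,rb):
    im=cv2.imread(fn)[:,:,::-1].copy()
    h=cv2.cvtColor(im,cv2.COLOR_RGB2HSV)
    c,k=blob(im,(8,170,90),(20,255,255),ob); co,_=blob(im,(0,190,110),(6,255,255),rb)
    r=[]
    for cc,z in((c,61),(co,50)):
        kk=np.zeros(h.shape[:2],np.uint8); cv2.drawContours(kk,[cc],-1,255,-1); w=h[:,:,1].astype(float)*(cv2.dilate(kk,np.ones((3,3)))>0)
        M=cv2.moments(w); u,v=M["m10"]/M["m00"],M["m01"]/M["m00"]; r.append(ray(m,u,v,z)[:2]@f)
        print(fn,round(u,1),round(v,1),cv2.contourArea(cc),end=" | ")
    print("dist",round(r[1]-r[0],2))
edges("pics/scene0.png",(140,205,190,260),(195,215,235,265))
edges("pics/s1.png",(140,205,190,260),(195,215,235,265))
edges("pics/s3.png",(225,205,260,250),(270,215,300,265))
# wrist views
for fn,z in(("pics/w1.png",0),("pics/w3.png",0)):
    im=cv2.imread(fn); h=cv2.cvtColor(im,cv2.COLOR_BGR2HSV)
    for n,lo,hi in(("or",(9,190,190),(16,255,255)),("red",(0,215,120),(5,255,255))):
        k=cv2.inRange(h[130:240],np.array(lo),np.array(hi)); cs,_=cv2.findContours(k,0,2); c=max(cs,key=cv2.contourArea); print(fn,n,cv2.minAreaRect(c),cv2.contourArea(c))
E
```

```text
pics/scene0.png 161.4 231.6 296.5 | pics/scene0.png 214.7 240.4 93.0 | dist 86.59
pics/s1.png 161.4 231.6 295.5 | pics/s1.png 214.7 240.6 97.0 | dist 86.59
pics/s3.png 242.5 230.1 228.0 | pics/s3.png 290.4 238.7 89.0 | dist 78.72
pics/w1.png or ((279.5, 68.0), (24.0, 13.0), 90.0) 309.5
pics/w1.png red ((348.7293701171875, 64.01763916015625), (4.064915180206299, 34.2833366394043), 4.398705005645752) 58.5
pics/w3.png or ((279.5, 61.0), (13.0, 28.0), 0.0) 324.5Traceback (most recent call last):
  File "<stdin>", line 20, in <module>
ValueError: max() iterable argument is empty
```

The picture shows the slider parked with the red pad hard up against the tile, and the grip free. The squeeze from the images is about 5.5 mm after the height correction. Next I'll locate the pedal pad (black patch) and the jar.

```bash
python3 - <<'E'
from h import *
s=bot.get_obs(); mw=bot.camera_model("wrist"); ms=bot.camera_model("scene"); mt=bot.camera_model("top")
f=np.array([-.237,.9715]); g=np.array([.9715,.237]); O=np.array([568.8,145])-75*f
def P(m): K,r,c=cam(m); return K@np.c_[r.T,-r.T@c]
W=cv2.imread("pics/w3.png")[:,:,::-1].copy(); S=cv2.imread("pics/s3.png")[:,:,::-1].copy(); T=cv2.imread("pics/top0.png")[:,:,::-1].copy()
def quad(c): 
    b=cv2.boxPoints(cv2.minAreaRect(c)); return b
cw,_=blob(W,(0,0,0),(180,255,55),(340,65,400,125)); cs,_=blob(S,(0,0,0),(180,255,60),(278,165,312,195)); ct,_=blob(T,(0,0,0),(180,255,25),(255,222,296,262))
def cen(c): M=cv2.moments(c); return np.array([M["m10"]/M["m00"],M["m01"]/M["m00"]])
for n,c in(("w",cw),("s",cs),("t",ct)): print(n,cen(c),cv2.contourArea(c),quad(c).round(0).tolist())
for a,b in(((mw,cw),(ms,cs)),((mt,ct),(ms,cs)),((mw,cw),(mt,ct))):
    X=cv2.triangulatePoints(P(a[0]),P(b[0]),cen(a[1]),cen(b[1])).ravel();X=X[:3]/X[3]; print(X.round(1),"press",((X[:2]-O)@g).round(1),((X[:2]-O)@f).round(1), proj(a[0],X)-cen(a[1]))
j,_=blob(T,(0,0,0),(180,255,60),(318,215,360,250)); X=ray(mt,*cen(j),75); print("jar",X,((X[:2]-O)@g).round(1),((X[:2]-O)@f).round(1))
print("centre check grip",((np.array([630.1,-99.2])-O)@g))
E
```

```text
w [378.26096738 107.83727034] 444.5 [[359.0, 118.0], [359.0, 91.0], [391.0, 91.0], [391.0, 118.0]]
s [293.91019956 179.72838137] 451.0 [[278.0, 187.0], [281.0, 168.0], [311.0, 173.0], [308.0, 191.0]]
t [274.95860927 240.59933775] 604.0 [[259.0, 232.0], [285.0, 225.0], [291.0, 249.0], [265.0, 256.0]]
[489.8  97.1  85.5] press -88.1 47.2 [-3.91633062  0.51592659]
[480.7  93.4  74.2] press -97.8 45.8 [-0.28839842  0.04238189]
[484.2  94.3  98.5] press -94.2 45.8 [-0.54270803 -6.88684308]
jar [492.81027757 -20.33975951  75.        ] -113.0 -67.6
centre check grip 1.677550000000092
```

servo_tool(deltas=[[[0.0126, 0.0109, 0], [0, 0, 0]], [[0.0126, 0.0109, 0], [0, 0, 0]], [[0.0126, 0.0109, 0], [0, 0, 0]], [[0.0126, 0.0109, 0], [0, 0, 0]], [[0.0126, 0.0109, 0], [0, 0, 0]], [[0.0126, 0.0109, 0], [0, 0, 0]], [[0.0126, 0.0109, 0], [0, 0, 0]], [[0.0126, 0.0109, 0], [0, 0, 0]], [[0, 0, 0], [0, 0, 0]], [[0, 0, 0], [0, 0, 0]]], fingers=0)

```text
time: 18.0
tool_pos: [479.8, 93.8, 195.2]
tcp_rot: [-3.141, 0.001, -2.902]
contact_force: [0.0, -1.1, -0.3]
grip_width: 0.5
finger_force: 0.0
```

servo_tool(deltas=[[[0, 0, 0.02], [0, 0, 0]], [[0, 0, 0.03], [0, 0, 0]], [[0, 0, 0.03], [0, 0, 0]], [[0, 0, 0.02], [0, 0, 0]], [[0, 0, 0.01], [0, 0, 0]], [[0, 0, 0], [0, 0, 0]]])

```text
time: 18.75
tool_pos: [479.5, 93.7, 84.7]
tcp_rot: [3.141, -0.001, -2.903]
contact_force: [1.1, -0.9, -0.3]
grip_width: 0.3
finger_force: 0.0
```

```bash
python3 q.py;python3 - <<'E'
from h import *
a,_=shot("scene","pics/s4.png"); b,_=shot("top","pics/t4.png")
o=np.hstack([cv2.resize(a[90:240,220:370],(400,400),interpolation=cv2.INTER_CUBIC),cv2.resize(b[160:310,180:330],(400,400),interpolation=cv2.INTER_CUBIC)])
cv2.imwrite("pics/m4.png",o[:,:,::-1]); print(bot.get_obs()["tool_pos"])
E
```

```text
18.75 travel 223.09 lat -100.61 F along -1.08 lat 0.82 z -0.34 pad rel -11.32 px 290.4 239.1 90.5 gw 0.3
[480.12603201  93.8453019   85.8328783 ]
```

View pics/m4.png

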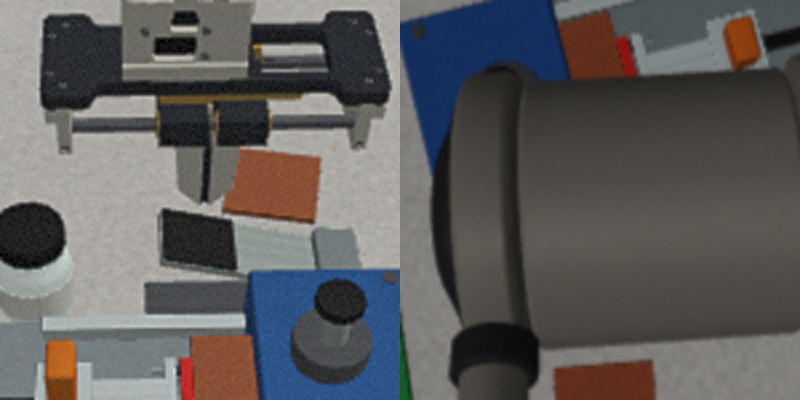

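The tip is over the middle of the rubber pad and still above it. I'll descend under force watch.

servo_tool(deltas=[[[0, 0, 0.005], [0, 0, 0]], [[0, 0, 0.005], [0, 0, 0]], [[0, 0, 0], [0, 0, 0]]])

```text
time: 19.27
tool_pos: [479.0, 93.9, 74.6]
tcp_rot: [3.141, -0.001, -2.902]
contact_force: [0.5, -0.1, 1.1]
grip_width: 0.6
finger_force: 0.0
```

servo_tool(deltas=[[[0, 0, 0.004], [0, 0, 0]], [[0, 0, 0.004], [0, 0, 0]], [[0, 0, 0], [0, 0, 0]]])

```text
time: 19.65
tool_pos: [479.1, 93.9, 66.6]
tcp_rot: [3.141, -0.001, -2.902]
contact_force: [0.3, -0.7, 0.2]
grip_width: 0.1
finger_force: 0.0
```

servo_tool(deltas=[[[0, 0, 0.004], [0, 0, 0]], [[0, 0, 0.004], [0, 0, 0]], [[0, 0, 0], [0, 0, 0]]])

```text
time: 20.02
tool_pos: [479.1, 93.9, 58.6]
tcp_rot: [3.141, -0.001, -2.902]
contact_force: [-0.8, 0.8, 0.5]
grip_width: 0.3
finger_force: 0.0
```

servo_tool(deltas=[[[0, 0, 0.004], [0, 0, 0]], [[0, 0, 0.004], [0, 0, 0]], [[0, 0, 0], [0, 0, 0]]])

```text
time: 20.4
tool_pos: [479.1, 93.9, 50.6]
tcp_rot: [3.141, -0.001, -2.902]
contact_force: [-0.3, -0.3, -0.2]
grip_width: 0.4
finger_force: 0.0
```

servo_tool(deltas=[[[0, 0, 0.004], [0, 0, 0]], [[0, 0, 0.003], [0, 0, 0]], [[0, 0, 0], [0, 0, 0]]])

```text
time: 20.78
tool_pos: [479.7, 93.7, 44.2]
tcp_rot: [-3.141, 0.001, -2.902]
contact_force: [-0.2, -1.3, 5.3]
grip_width: 0.8
finger_force: 2.4
```

```bash
python3 - <<'E'
from h import *
a,m=shot("scene","pics/s5.png"); s=bot.get_obs(); print(s["tool_pos"],s["contact_force"])
cs,_=blob(a.copy(),(0,0,0),(180,255,60),(278,165,312,200)); print(cv2.minAreaRect(cs),cv2.contourArea(cs))
for z in(44,60,74): print(proj(m,[479,94,z]))
# tip: column profile around
print("V", [(r,int(a[r,292:302].mean())) for r in range(160,200,2)])
E
```

```text
[479.69827915  93.71033567  44.36137666] [-0.43566442 -1.52530274  6.65347661]
((293.8716125488281, 178.44552612304688), (26.697906494140625, 26.760286331176758), 86.42366790771484) 275.5
[293.41245    190.41581555]
[293.79200606 184.49429182]
[294.13494205 179.14408448]
V [(160, 50), (162, 43), (164, 60), (166, 85), (168, 82), (170, 85), (172, 83), (174, 84), (176, 84), (178, 84), (180, 85), (182, 66), (184, 35), (186, 34), (188, 33), (190, 73), (192, 105), (194, 171), (196, 75), (198, 76)]
```

Contact is at TCP z≈45. Before pressing I'll shift 8 mm outward, so the gripper body clears the hood edge at full depth.

servo_tool(deltas=[[[0, 0, -0.006], [0, 0, 0]], [[0.008, 0, 0], [0, 0, 0]], [[0, 0, 0.004], [0, 0, 0]], [[0, 0, 0.004], [0, 0, 0]], [[0, 0, 0.004], [0, 0, 0]], [[0, 0, 0], [0, 0, 0]]])

```text
time: 21.58
tool_pos: [471.9, 91.6, 38.0]
tcp_rot: [-3.141, 0.0, -2.902]
contact_force: [-1.2, -2.3, 7.0]
grip_width: 0.3
finger_force: 3.2
```

servo_tool(deltas=[[[0, 0, 0.003], [0, 0, 0]], [[0, 0, 0.003], [0, 0, 0]], [[0, 0, 0], [0, 0, 0]]])

```text
time: 21.95
tool_pos: [472.3, 91.2, 32.4]
tcp_rot: [-3.14, 0.001, -2.902]
contact_force: [-0.5, -3.6, 8.6]
grip_width: 0.5
finger_force: 4.0
```

servo_tool(deltas=[[[0, 0, 0.003], [0, 0, 0]], [[0, 0, 0.003], [0, 0, 0]], [[0, 0, 0.002], [0, 0, 0]], [[0, 0, 0], [0, 0, 0]]])

```text
time: 22.45
tool_pos: [472.7, 90.8, 24.7]
tcp_rot: [-3.139, 0.002, -2.902]
contact_force: [-1.4, -6.7, 10.7]
grip_width: 0.3
finger_force: 5.2
```

servo_tool(deltas=[[[0, 0, 0.002], [0, 0, 0]], [[0, 0, 0.002], [0, 0, 0]], [[0, 0, 0], [0, 0, 0]]])

```text
time: 22.82
tool_pos: [472.8, 90.6, 20.8]
tcp_rot: [-3.139, 0.002, -2.902]
contact_force: [-1.0, -8.6, 11.9]
grip_width: 0.3
finger_force: 6.0
```

servo_tool(deltas=[[[0, 0, 0.002], [0, 0, 0]], [[0, 0, 0.001], [0, 0, 0]], [[0, 0, 0], [0, 0, 0]]])

```text
time: 23.2
tool_pos: [472.9, 90.4, 17.9]
tcp_rot: [-3.139, 0.002, -2.902]
contact_force: [-1.3, -8.9, 12.3]
grip_width: 0.6
finger_force: 6.5
```

servo_tool(deltas=[[[0, 0, 0.001], [0, 0, 0]], [[0, 0, 0.001], [0, 0, 0]], [[0, 0, 0], [0, 0, 0]]])

```text
time: 23.58
tool_pos: [473.0, 90.4, 17.2]
tcp_rot: [-3.139, 0.003, -2.901]
contact_force: [-6.4, -8.7, 27.2]
grip_width: 0.6
finger_force: 13.3
```

The force jumped at 28 mm of pedal travel, and it came through the fingers, so the pedal is on its stop. I'll hold briefly, then rise.

servo_tool(deltas=[[[0, 0, 0], [0, 0, 0]], [[0, 0, 0], [0, 0, 0]], [[0, 0, 0], [0, 0, 0]]])

```text
time: 23.95
tool_pos: [473.0, 90.5, 17.2]
tcp_rot: [-3.139, 0.003, -2.901]
contact_force: [-5.6, -11.0, 26.3]
grip_width: 0.5
finger_force: 13.2
```

servo_tool(deltas=[[[0, 0, -0.005], [0, 0, 0]], [[0, 0, -0.006], [0, 0, 0]], [[0, 0, -0.006], [0, 0, 0]], [[0, 0, -0.006], [0, 0, 0]], [[0, 0, -0.006], [0, 0, 0]], [[0, 0, -0.008], [0, 0, 0]], [[0, 0, -0.02], [0, 0, 0]], [[0, 0, -0.03], [0, 0, 0]], [[0, 0, -0.03], [0, 0, 0]], [[0, 0, -0.03], [0, 0, 0]], [[0, 0, 0], [0, 0, 0]], [[0, 0, 0], [0, 0, 0]], [[0, 0, 0], [0, 0, 0]], [[0, 0, 0], [0, 0, 0]]])

```text
time: 25.7
tool_pos: [471.2, 91.9, 161.2]
tcp_rot: [3.141, -0.002, -2.902]
contact_force: [0.0, -0.1, 0.2]
grip_width: 0.1
finger_force: 0.0
```

```bash
python3 q.py; python3 - <<'E'
from h import *
a,m=shot("scene","pics/s6.png"); b=cv2.imread("pics/s3.png")[:,:,::-1]
for i in(b,a):
    cs,_=blob(i.copy(),(0,0,0),(180,255,60),(278,165,312,195)); co,_=blob(i.copy(),(8,170,90),(20,255,255),(225,205,260,250))
    print(cv2.minAreaRect(cs),cv2.minAreaRect(co))
print("diff over bed/jar/brush/saucer:",[float(np.abs(a[y0:y1,x0:x1].astype(int)-b[y0:y1,x0:x1]).mean().round(2)) for x0,y0,x1,y1 in((120,205,390,290),(215,165,250,210),(100,290,240,340),(265,290,345,365))])
E
```

```text
25.7 travel 223.34 lat -109.1 F along -0.08 lat -0.02 z 0.22 pad rel -11.47 px 290.4 238.9 94.0 gw 0.1
((294.44732666015625, 179.8337860107422), (29.944814682006836, 18.455570220947266), 8.972626686096191) ((242.0, 230.5), (25.0, 10.0), 90.0)
((294.46759033203125, 179.70541381835938), (29.944814682006836, 18.715511322021484), 8.972626686096191) ((242.0, 230.5), (25.0, 10.0), 90.0)
diff over bed/jar/brush/saucer: [7.07, 8.02, 8.69, 10.37]
```

```bash
python3 -c "
from plant import bot
print(bot.close_job())"
```

```text
the job is handed in; nothing more can be done
None
```

I handed the job in at about 26 s: the tile is snug against the hidden stop with the pad squeezed by about 5 mm (estimated from images and force), the grip is released, the pedal was pressed to its stop and is back up, and the hand-in gave no verdict.

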